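# Set the stop with the matching spacer block

### The job

One dark blank is clamped in the small bench vice. Find the spacer block in the rack that is as thick as that blank, pull it up out of its sprung catch, stand it upright and square on the setting jig against the middle of the fence, and slide the stop up until the block sits snugly between fence and stop, then let go. Leave the other two blocks standing in their bays and do not disturb the tape measure, glue bottle or screwdriver.

Things in the scene. Friction and masses are not known exactly. Their poses are not given: they have to be found in the camera images.
- vice: Small steel bench vice, fixed. Origin at bench height midway between the jaws, which grip the blank at its two x ends (faces 35 mm either side, jaws 26 thick, 50 wide in y, 60 tall), so above 60 mm both thickness faces (+y and -y) can be gripped. Screw and handle stick out to 110 mm at -x.
- blank_u: One of three look-alike dark wood blanks, fixed, upright: 70 (x), top 130 mm above the bench; thickness (y) 28, 34 or 40 mm, one of each; which name has which is not told: feel or see it. One (it varies) is in the vice, its axes as the vice's; the others stand far out to left and right. Origin: on its centre line at bench height.
- blank_v: One of three look-alike dark wood blanks, fixed, upright: 70 (x), top 130 mm above the bench; thickness (y) 28, 34 or 40 mm, one of each; which name has which is not told: feel or see it. One (it varies) is in the vice, its axes as the vice's; the others stand far out to left and right. Origin: on its centre line at bench height.
- blank_w: One of three look-alike dark wood blanks, fixed, upright: 70 (x), top 130 mm above the bench; thickness (y) 28, 34 or 40 mm, one of each; which name has which is not told: feel or see it. One (it varies) is in the vice, its axes as the vice's; the others stand far out to left and right. Origin: on its centre line at bench height.
- rack: Plywood rack, fixed, 240 long (y). Origin at bench height under the middle bay's centre. Bays at y = -76, 0, +76 mm, floor 10 mm above the bench; wall at -x up to 50 mm above the bench, dividers to 22 mm. Behind each bay (+x, 54 to 88 mm from the bay centre) a black catch housing, 36 wide, top 60 mm above the bench.
- catch_mid (a point): Tip of the middle bay's sprung steel catch (each bay has one): its round nose, 40 mm above the bench, reaches 2 mm into the groove in the block's +x end. A block comes out straight up: the catch resists with about 8 to 18 N over the first few mm, then rubs until the block's underside has passed, some 40 mm up.
- block_p: One of three look-alike loose wooden spacer blocks, 70 (x) x 110 tall (z); thickness (y) 28, 34 or 40 mm, one of each; which name has which is not told: feel or see it. 0.1 to 0.3 kg. Starts standing in a rack bay (which one varies), axes as the rack's, underside 10 mm above the bench. Groove 5 mm deep across its +x end, 20 to 40 mm up. Origin: centre of the underside.
- block_q: One of three look-alike loose wooden spacer blocks, 70 (x) x 110 tall (z); thickness (y) 28, 34 or 40 mm, one of each; which name has which is not told: feel or see it. 0.1 to 0.3 kg. Starts standing in a rack bay (which one varies), axes as the rack's, underside 10 mm above the bench. Groove 5 mm deep across its +x end, 20 to 40 mm up. Origin: centre of the underside.
- block_r: One of three look-alike loose wooden spacer blocks, 70 (x) x 110 tall (z); thickness (y) 28, 34 or 40 mm, one of each; which name has which is not told: feel or see it. 0.1 to 0.3 kg. Starts standing in a rack bay (which one varies), axes as the rack's, underside 10 mm above the bench. Groove 5 mm deep across its +x end, 20 to 40 mm up. Origin: centre of the underside.
- jig: Aluminium setting jig, fixed. Origin at bench height under the fence's face, at mid-fence. Base plate 12 mm thick, y = +40 to -260 mm, 130 wide (x). Fence 110 long (x), top 62 mm above the bench, face at y = 0 looking to -y. A block stands on the plate against it at negative y, thickness along y, within 30 mm of mid-fence in x.
- stop (a joint): Gap between the fence face and the stop's face, m (0.04 = 40 mm). Grows as the stop slides to the jig's -y. Starts at 80 to 108 mm, limit 110. Slides with about 4 N of friction and stays where left. Stop: 100 wide (x), 95 long (y), top 62 mm above the bench.
- stop_handle (a point): Point on the stop's black upright grip, 105 mm above the bench, 75 mm behind the stop's face (to -y). The grip is 20 thick in the jig's y, 40 in x, from 62 to 123 mm above the bench; pinch it across y from above or push it.
- tape: Bystander: black tape measure about 85 x 34 x 62 mm, loose. Origin: centre of the underside.
- glue: Bystander: white glue bottle, diameter 60, height 150 mm, loose. Origin: centre of the underside.
- driver: Bystander: screwdriver, 200 mm long, lying loose. Origin: at its underside, near the middle.
There are look-alikes about, which are no part of the job. Leave any blue, green or yellow look-alike of the blank_w alone.

How it is judged:
On the way, in this order (a step that is already met when the one before it is completed fails the run):
1. the block as thick as the clamped blank is pulled up out of its catch (((horizontal distance between blank_u and vice below 0.05 m and z of block_q in the frame of rack above 0.055 m) or (horizontal distance between blank_v and vice below 0.05 m and z of block_r in the frame of rack above 0.055 m) or (horizontal distance between blank_w and vice below 0.05 m and z of block_p in the frame of rack above 0.055 m))), for 0.1 s.
2. that block stands upright on the jig's base plate between fence and stop (((horizontal distance between blank_u and vice below 0.05 m and x of block_q in the frame of jig between -0.03 and 0.03 m and z of block_q in the frame of jig between 0.009 and 0.016 m and angle between block_q's own z axis and vertical below 0.06 rad and y of block_q in the frame of jig between -0.1 and -0.01 m) or (horizontal distance between blank_v and vice below 0.05 m and x of block_r in the frame of jig between -0.03 and 0.03 m and z of block_r in the frame of jig between 0.009 and 0.016 m and angle between block_r's own z axis and vertical below 0.06 rad and y of block_r in the frame of jig between -0.1 and -0.01 m) or (horizontal distance between blank_w and vice below 0.05 m and x of block_p in the frame of jig between -0.03 and 0.03 m and z of block_p in the frame of jig between 0.009 and 0.016 m and angle between block_p's own z axis and vertical below 0.06 rad and y of block_p in the frame of jig between -0.1 and -0.01 m))), for 0.2 s.
At the end, for the whole second after the job is handed in: The block as thick as the clamped blank stands upright on the jig, square to the fence (0.06 rad), within 30 mm of mid-fence and 2 mm of its face; the stop's opening is its thickness within 2 mm; the other two stand in their bays (moved under 20 mm); all released and at rest (((horizontal distance between blank_u and vice below 0.05 m and x of block_q in the frame of jig between -0.03 and 0.03 m and z of block_q in the frame of jig between 0.009 and 0.016 m and angle between block_q's own z axis and vertical below 0.06 rad and y of block_q in the frame of jig between -0.022 and -0.018 m and angle between the y axis of block_q and the y axis of jig, either way round below 0.06 rad and value of joint stop between 0.038 and 0.042 m and linear speed of block_q below 0.02 m/s and distance of each of block_p, block_r from where it was at the start of the episode below 0.02 m and angle between each of block_p, block_r's own z axis and vertical below 0.1 rad) or (horizontal distance between blank_v and vice below 0.05 m and x of block_r in the frame of jig between -0.03 and 0.03 m and z of block_r in the frame of jig between 0.009 and 0.016 m and angle between block_r's own z axis and vertical below 0.06 rad and y of block_r in the frame of jig between -0.016 and -0.012 m and angle between the y axis of block_r and the y axis of jig, either way round below 0.06 rad and value of joint stop between 0.026 and 0.03 m and linear speed of block_r below 0.02 m/s and distance of each of block_p, block_q from where it was at the start of the episode below 0.02 m and angle between each of block_p, block_q's own z axis and vertical below 0.1 rad) or (horizontal distance between blank_w and vice below 0.05 m and x of block_p in the frame of jig between -0.03 and 0.03 m and z of block_p in the frame of jig between 0.009 and 0.016 m and angle between block_p's own z axis and vertical below 0.06 rad and y of block_p in the frame of jig between -0.019 and -0.015 m and angle between the y axis of block_p and the y axis of jig, either way round below 0.06 rad and value of joint stop between 0.032 and 0.036 m and linear speed of block_p below 0.02 m/s and distance of each of block_q, block_r from where it was at the start of the episode below 0.02 m and angle between each of block_q, block_r's own z axis and vertical below 0.1 rad))); the robot touches nothing.
It fails at once if the tape measure is disturbed (moved over 30 mm) (distance of tape from where it was at the start of the episode above 0.03 m).
It fails at once if the glue bottle is disturbed (moved over 30 mm) (distance of glue from where it was at the start of the episode above 0.03 m).
It fails at once if the screwdriver is disturbed (moved over 30 mm) (distance of driver from where it was at the start of the episode above 0.03 m).
It also fails if it takes over 67 s, if anything falls off the work surface, if the arm or the gripper's body presses on something with over 40 N, if the wrist force passes 120 N, or if a joint passes its speed limit or range.

### The arm

A 7-joint arm with a two-finger parallel gripper is mounted at the origin on the work surface. World frame = base frame: x ahead of the robot, y to its left, z up, the work surface at z = 0. Lengths are in m, angles in rad, forces in N, time in s.
With the tool pointing down it reaches from about 0.425 to 0.95 m from the base axis. Payload 4.7 kg.
Tool frame: the origin (TCP) lies at the centre of the arm's flange, where the gripper is bolted on; the fingertips stand 182 mm ahead of it and the grasp point (between the pads) lies 164 mm ahead of it; z points along the fingers, y is the direction in which the jaws open and shut (so a half turn about z gives the same grasp; the last joint's range is limited). The gripper opens to 87 mm and grips with 3 to 60 N. Pads are 19 mm wide; open, the fingers measure 117 mm over their backs; the gripper's body (75 mm by 190 mm) begins 51 mm behind the grasp point.
Start: joints at [-0.029, 0.469, -0.049, 1.532, 0.024, 1.141, -0.082], TCP at [0.675, 0, 0.405] pointing down, gripper open.
Joint ranges: [-2.59, 2.59], [-0.33, 1.99], [-1.39, 1.29], [0.1, 2.45], [-1.04, 4.18], [0.21, 1.99], [-2.66, 2.66]. Speed limits (rad/s): [2.57, 2.57, 3.14, 3.14, 3.14, 3.14, 3.14].

### API

Orientations are given as a unit quaternion [w, x, y, z].
In Python, from cell import r gives the robot as it stands.
- The arm moves only by the tool drive_tool, never from a script. Its argument "increments" is a list of rows, each a list of 7 numbers: the shift along the tool's x, y, z in cm, then the turn, a rotation vector about the tool's x, y, z in rad, then the closure, from 0 (fully open) to 1 (shut). A call has 1 to 5 rows; each row shifts and turns the pose as measured when the row begins, along the tool's axes as they then stand; what a row does not reach is not made up. A row lasts 1/8 s, in which the tool goes at most 62.5 mm and 10.7 degrees, less where a joint would pass 70% of its speed; a pose out of reach is approached as far as the arm can. A call is refused whole if a number of a shift passes 6.25 or a number of a turn 0.188, either way. A call with a gripper value outside its range is refused whole. The fingers move at their own pace and stop on an object; "grip_force" is the grip in N (left out, the last holds). Time passes only in rows, so rows that do not move let the fingers close. It gives the time, the measured TCP pose, the force and the opening at its end, in the units of the state.
- r.get_obs(): the state, without advancing time (a new reading comes with each control period).
- r.read_camera(name): name is "scene" or "side" or "wrist"; returns a dict with "frame" (384x512x3 uint8, red, green, blue), "z_map" (384x512 float32, m along the optical axis (not along the pixel's ray), 0 where there is no reading), "intrinsics" (3x3 intrinsics, pixels), "R" (3x3) and "t" (3): a world point X has camera coordinates R X + t. Camera axes: x right, y down, z forward; pixel columns grow to the right and rows downward; lengths in m; the calibration is good to about 2 mm. A picture is of the moment at which its call begins.
- r.finish_job(): hands the job in, once; it reports no verdict.
Trained networks look in a picture, given as the dict that the camera call returned (one of the last four; its "shot" number tells which), for a name from the list of things; names that differ only in an ending like _2 or _b are one class to them, and where a whole thing is asked for, a point or a joint stands for the part that bears it (a point fixed in the world has none). Each returns a list of dicts, best first, with "p" (0 to 1); they miss things now and then, are a little off and sometimes report something else, mostly with a low value. They report only what shows in the picture. A call takes as long as a camera call. They do not tell look-alikes from the thing itself.
- r.trace(label, picture): "mask" (384x512 bool, what is visible of it) and "extent" ([left, top, right, bottom] in pixels, round what is visible of it).
- r.pinpoint(label, picture): "location" ([column, row] in pixels: a listed point, or the origin of a listed thing).
The state is a dict: "clock": time; "joint_positions": joint angles; "qvel": joint speeds; "tau": joint torques, N m; "tcp_pos": TCP position; "orientation": TCP orientation; "contact_force": force on the tool from outside, world axes, zero at the start; "ft_torque": the same for the moment, N m; "grip_width": opening from 0.0 (shut) to 1.0 (fully open).
Only numpy, scipy, OpenCV 4.12 (cv2) and the standard library are available. Lean on these libraries where they do the work, as an engineer would, in place of code of your own. Each camera call takes 0.05 s, during which the arm holds its last target.

## Working session

There is one attempt and no reset: what is moved stays moved. The work goes in short steps, Python scripts to look and compute and a tool call to move; the robot and the scene stay as the last step left them, time stands still between calls to the robot, and variables do not carry over. Pictures are saved under pics/ and viewed, and the job is handed in when it is done.

Besides the shell and the picture viewer there is one more tool, called as name([rows], argument=value, ...), one row to a line, values as JSON. drive_tool: Moves the arm, as the interface text tells. Its arguments: {"type":"object","properties":{"increments":{"type":"array","items":{"type":"array","items":{"type":"number"}}},"grip_force":{"type":"number"}},"required":["increments"]}

```bash
ls; mkdir -p pics; cat > h.py <<'E'
import numpy as np, cv2
from cell import r
def P(cam,u,v,z):
    K=cam["intrinsics"];d=np.array([(u-K[0,2])/K[0,0]*z,(v-K[1,2])/K[1,1]*z,z]);return cam["R"].T@(d-cam["t"])
def cloud(cam):
    K=cam["intrinsics"];z=cam["z_map"];v,u=np.mgrid[:384,:512]
    d=np.stack([(u-K[0,2])/K[0,0]*z,(v-K[1,2])/K[1,1]*z,z],-1)
    return (d-cam["t"])@cam["R"]
def proj(cam,X):
    c=cam["R"]@np.array(X)+cam["t"];p=cam["intrinsics"]@c;return p[:2]/p[2]
def save(cam,n,crop=None,s=1.5):
    f=cam["frame"][:,:,::-1]
    if crop: l,t,rr,b=crop;f=f[t:b,l:rr]
    cv2.imwrite("pics/"+n,cv2.resize(f,None,fx=s,fy=s,interpolation=cv2.INTER_CUBIC))
E
python3 - <<'E'
from h import *
import pickle
for n in ["scene","side","wrist"]:
    c=r.read_camera(n);save(c,n+"0.png");pickle.dump(dict(c),open(n+"0.pkl","wb"))
    print(n,c["t"],-c["R"].T@c["t"])
    if n!="wrist":
      for l in ["vice","blank_u","rack","block_p","jig","stop_handle","stop","tape","glue","driver","catch_mid"]:
        try:
            print(l,[(round(x["p"],2),np.round(x["location"])) for x in r.pinpoint(l,c)][:6])
        except Exception as e: print(l,e)
print(r.get_obs())
E
```

```text
pics
scene [-0.42790329 -0.30008459  2.11360831] [ 1.22269945 -0.72510493  1.64915765]
vice [(0.88, array([228., 187.])), (0.35, array([213., 209.]))]
blank_u [(0.94, array([186., 311.])), (0.91, array([158., 288.])), (0.89, array([123., 276.])), (0.88, array([302., 104.])), (0.66, array([231., 189.])), (0.65, array([288., 152.]))]
rack [(0.56, array([278., 154.])), (0.56, array([305., 216.]))]
block_p [(0.51, array([293., 142.])), (0.19, array([229., 188.]))]
jig [(0.68, array([212., 210.]))]
stop_handle [(0.82, array([187., 230.]))]
stop it knows: blank, block, catch_mid, driver, glue, jig, rack, stop_handle, tape, vice
tape [(0.86, array([271., 205.]))]
glue [(0.64, array([303., 217.]))]
driver [(0.58, array([267., 239.])), (0.54, array([290., 140.]))]
catch_mid [(0.66, array([291., 152.])), (0.56, array([278., 155.]))]
side [-0.52248647  0.22799407  1.62392642] [-0.02365867 -1.16724371  1.26455242]
vice [(0.81, array([240., 222.]))]
blank_u [(0.93, array([168., 145.])), (0.82, array([339., 337.])), (0.77, array([360., 294.])), (0.72, array([328., 312.])), (0.69, array([237., 222.
[... 653 characters left out ...]
-0.02889007,  0.46861437, -0.04862201,  1.53248547,  0.02408542,
        1.14098979, -0.08228052]), 'qvel': array([ 1.38998557e-03, -1.86288527e-04, -6.36146467e-05,  4.91301979e-05,
        2.60020378e-04, -1.03311558e-03, -1.07562539e-03]), 'tau': array([-5.76697585e-05, -5.07851672e+01, -8.12178408e-02, -2.36459702e+01,
       -6.13220246e-02,  3.11302242e-02,  5.53003915e-06]), 'tcp_pos': array([6.75012050e-01, 4.58614602e-05, 4.04769384e-01]), 'orientation': array([6.92797800e-06, 7.07095198e-01, 7.07118362e-01, 5.30033684e-05]), 'contact_force': array([-0.36232142, -0.8598913 ,  0.90627193]), 'ft_torque': array([-0.01765204,  0.03026921,  0.04451037]), 'grip_width': 1.0011875059538216}
```

View pics/scene0.png

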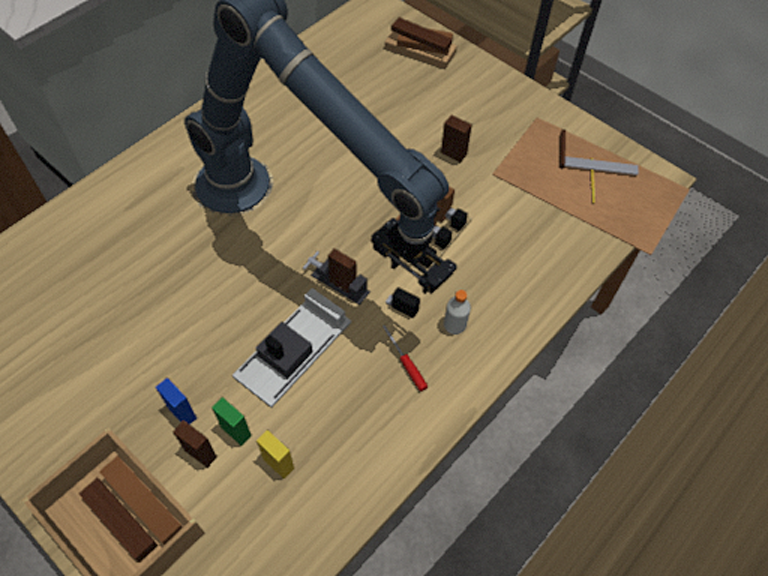

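View pics/side0.png

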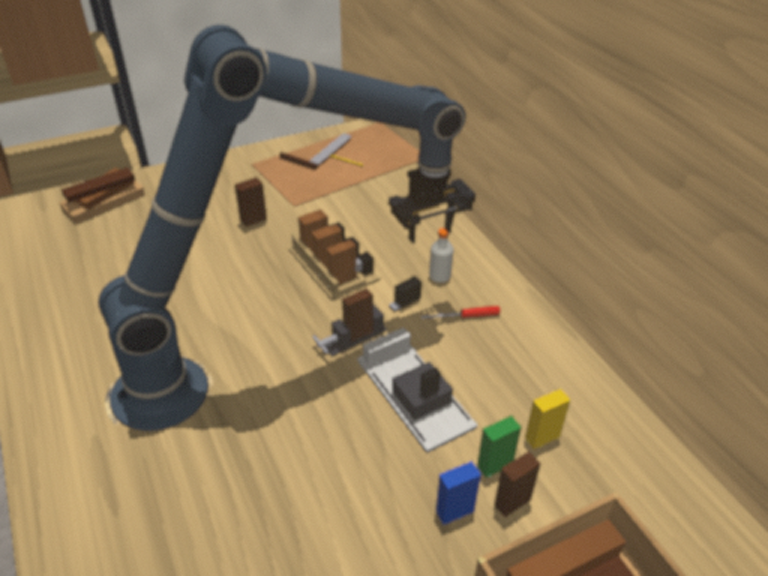

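View pics/wrist0.png

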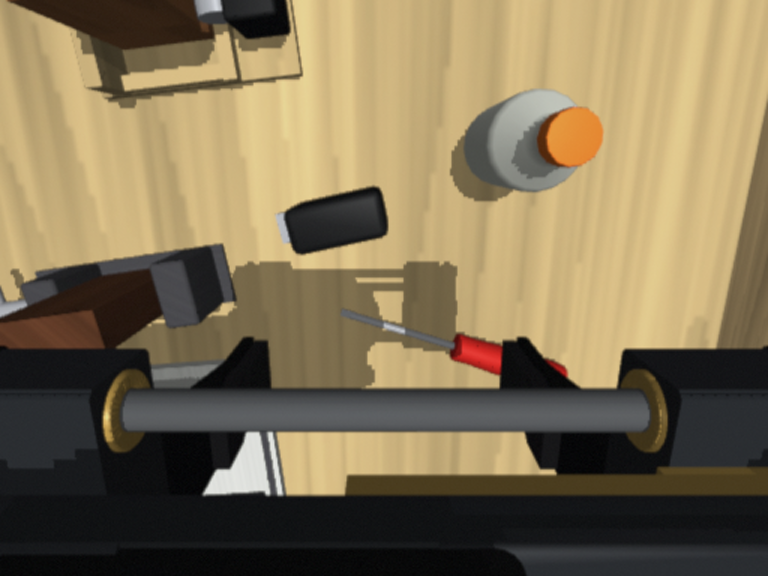

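```bash
python3 - <<'E'
import numpy as np,pickle,cv2
import builtins
exec(open('h.py').read().replace("from cell import r",""))
for n in ["scene","side","wrist"]:
    c=pickle.load(open(n+"0.pkl","rb"));X=cloud(c);ok=c["z_map"]>0
    b=ok&(X[...,2]<.003)&(X[...,2]>-.02)&(X[...,0]>.4)&(X[...,0]<.9)
    print(n,"bench z",np.median(X[b][:,2]))
    for nm,zlo,zhi in [("blanktop",.125,.136),("blocktop",.115,.1245),("stoptop/fence",.057,.067),("plate",.009,.015)]:
        m=(ok&(X[...,2]>zlo)&(X[...,2]<zhi)&(X[...,0]>.2)&(X[...,0]<.95)&(abs(X[...,1])<.6)).astype(np.uint8)
        k,lab,st,ce=cv2.connectedComponentsWithStats(m)
        for i in range(1,k):
            if st[i,4]<25: continue
            p=X[lab==i]
            (cx,cy),(w,h),a=cv2.minAreaRect((p[:,:2]*1000).astype(np.float32))
            print(nm,"px",np.round(ce[i]),st[i,4],"xy",round(cx),round(cy),"size",round(w,1),round(h,1),"ang",round(a,1),"z",np.round(np.median(p[:,2]),4))
E
```

```text
scene bench z 0.00012983119958178007
blanktop px [305.  83.] 109 xy 393 525 size 72.5 52.1 ang 4.8 z 0.1317
blanktop px [227. 172.] 108 xy 474 -26 size 73.7 34.9 ang 5.9 z 0.1315
blanktop px [113. 261.] 169 xy 448 -546 size 74.6 32.3 ang 0.3 z 0.1287
blanktop px [151. 274.] 166 xy 576 -489 size 69.3 34.0 ang 2.2 z 0.1287
blanktop px [126. 290.] 198 xy 557 -580 size 72.1 35.1 ang 8.2 z 0.1319
blanktop px [181. 296.] 182 xy 704 -474 size 72.0 34.6 ang 0.5 z 0.1285
blocktop px [298. 129.] 25 xy 530 321 size 15.1 44.2 ang 11.4 z 0.1218
blocktop px [181. 228.] 40 xy 519 -303 size 40.2 20.6 ang 5.1 z 0.1215
stoptop/fence px [305. 143.] 46 xy 567 324 size 46.9 36.8 ang 8.4 z 0.0626
stoptop/fence px [295. 155.] 59 xy 579 248 size 45.5 40.9 ang 36.3 z 0.0624
stoptop/fence px [216. 178.] 33 xy 431 -47 size 27.4 49.1 ang 68.4 z 0.0618
stoptop/fence px [237. 188.] 77 xy 512 -19 size 51.5 63.0 ang 76.9 z 0.0615
stoptop/fence px [270. 198.] 107 xy 643 32 size 69.0 37.7 ang 12.0 z 0.0624
stoptop/fence px [216. 202.] 169 xy 505 -124 size 112.4 37.6 ang 5.0 z 0.0634
stoptop/fence px [189. 231.] 391 x
[... 3771 characters left out ...]
 131.8 36.7 ang 6.5 z 0.0103
plate px [113.  37.] 1093 xy 519 148 size 70.4 17.3 ang 6.7 z 0.0105
plate px [73. 63.] 29 xy 472 120 size 3.8 15.0 ang 81.5 z 0.0103
plate px [188. 151.] 97 xy 593 22 size 6.9 23.9 ang 9.7 z 0.0102
plate px [143. 183.] 85 xy 534 -17 size 2.9 48.7 ang 9.9 z 0.0121
plate px [ 62. 180.] 36 xy 436 -12 size 4.9 15.3 ang 38.9 z 0.0125
plate px [239. 210.] 57 xy 656 -52 size 6.0 37.3 ang 73.3 z 0.0144
plate px [279. 221.] 39 xy 702 -66 size 3.7 35.1 ang 69.6 z 0.0142
plate px [311. 225.] 32 xy 746 -71 size 25.8 7.6 ang 0.7 z 0.0136
plate px [121. 247.] 365 xy 502 -103 size 62.9 11.3 ang 4.7 z 0.0125
plate px [167. 312.] 1389 xy 541 -195 size 67.8 74.8 ang 89.9 z 0.0126
```

The things that could be taken for the clamped blank are the dark blank in the vice at scene (227,180), dark free-standing blanks at (303,92) and (130,296), and the blue, green and yellow decoys at (117,266), (154,281) and (183,303). The description points to the one in the vice. The three blocks are at side (208,150), (217,160) and (227,172). Next I'll take a wrist close-up over the vice.

drive_tool([
  [-2.5,-4.6,0,0,0,0,0],
  [-2.5,-4.6,0,0,0,0,0],
  [-2.5,-4.6,0,0,0,0,0],
  [-2.5,-4.6,0,0,0,0,0],
  [0,0,0,0,0,0,0],
])

```text
clock: 1.78
tcp_pos: [0.4857, -0.1027, 0.4037]
orientation: [0.0, 0.707, 0.707, 0.0]
contact_force: [0.2, 0.1, -0.1]
grip_width: 0.999
```

```bash
python3 - <<'E'
from h import *
import pickle
c=r.read_camera("wrist");save(c,"wrist1.png");pickle.dump(dict(c),open("wrist1.pkl","wb"))
X=cloud(c);ok=c["z_map"]>0
print("bench",np.median(X[ok&(abs(X[...,2])<.006)][:,2]))
for nm,lo,hi in [("blank",.122,.137),("62/60",.056,.066),("plate",.009,.015)]:
    m=(ok&(X[...,2]>lo)&(X[...,2]<hi)).astype(np.uint8)
    k,lab,st,ce=cv2.connectedComponentsWithStats(m)
    for i in range(1,k):
        if st[i,4]<300: continue
        p=X[lab==i]; (cx,cy),(w,h),a=cv2.minAreaRect((p[:,:2]*1000).astype(np.float32))
        print(nm,np.round(ce[i]),st[i,4],"xy",round(cx,1),round(cy,1),"size",round(w,1),round(h,1),"ang",round(a,1),np.median(p[:,2]).round(4))
E
```

```text
bench 0.00016696303599080382
blank [242. 104.] 3292 xy 474.6 -26.4 size 70.2 28.1 ang 8.5 0.1301
62/60 [418.  40.] 2773 xy 639.8 32.3 size 69.5 33.9 ang 12.3 0.0614
62/60 [295.  96.] 1086 xy 522.1 -19.4 size 26.1 49.9 ang 8.5 0.0599
62/60 [195. 112.] 829 xy 427.1 -33.5 size 26.1 50.1 ang 8.6 0.0601
62/60 [274. 197.] 2823 xy 504.8 -122.3 size 110.1 30.7 ang 4.5 0.0621
62/60 [281. 301.] 2337 xy 515.3 -251.5 size 39.0 102.4 ang 89.9 0.0622
plate [359.  58.] 379 xy 600.5 20.8 size 23.4 32.8 ang 22.3 0.0101
plate [275. 222.] 5840 xy 507.7 -160.8 size 130.1 127.3 ang 4.5 0.0122
```

View pics/wrist1.png

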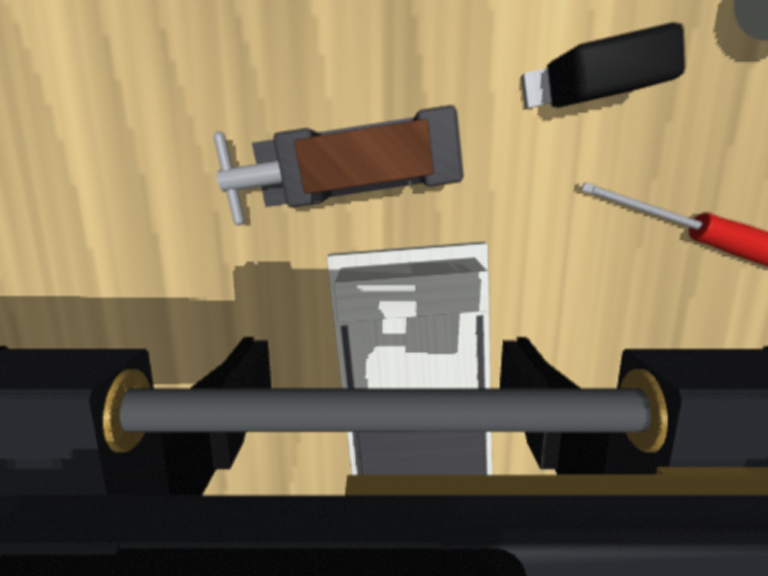

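The wrist view shows the blank's top at (365,157) in the enlarged picture, and it measures 70.2 x 28.1 mm, so I need the 28 mm block. The jig is at (410,350), yawed 4.5°. Next I'll look at the rack.

drive_tool([
  [5,0.4,0,0,0,0,0],
  [5,0.4,0,0,0,0,0],
  [5,0.4,0,0,0,0,0],
  [5,0.4,0,0,0,0,0],
  [0,0,0,0,0,0,0.3],
])

```text
clock: 2.45
tcp_pos: [0.5081, 0.1093, 0.4061]
orientation: [0.002, 0.705, 0.709, 0.006]
contact_force: [0.4, -0.5, 0.6]
grip_width: 0.949
```

```bash
python3 - <<'E'
from h import *
import pickle
print(r.get_obs()["tcp_pos"],r.get_obs()["grip_width"])
c=r.read_camera("wrist");save(c,"wrist2.png");pickle.dump(dict(c),open("wrist2.pkl","wb"))
X=cloud(c);ok=c["z_map"]>0
for nm,lo,hi in [("block",.115,.125),("housing/",.056,.066),("wall",.047,.053),("floor",.007,.014)]:
    m=(ok&(X[...,2]>lo)&(X[...,2]<hi)).astype(np.uint8)
    k,lab,st,ce=cv2.connectedComponentsWithStats(m)
    for i in range(1,k):
        if st[i,4]<300: continue
        p=X[lab==i]; (cx,cy),(w,h),a=cv2.minAreaRect((p[:,:2]*1000).astype(np.float32))
        print(nm,np.round(ce[i]),st[i,4],"xy",round(cx,1),round(cy,1),"size",round(w,1),round(h,1),"ang",round(a,1),np.median(p[:,2]).round(4))
E
```

```text
[0.50814761 0.10932641 0.40609451] 0.9487649517290235
block [256.  26.] 4452 xy 510.3 245.3 size 70.1 34.7 ang 6.5 0.1201
block [266. 126.] 2850 xy 518.7 169.7 size 70.1 28.0 ang 6.4 0.1202
block [218. 314.] 437 xy 473.4 -12.4 size 70.0 9.8 ang 1.0 0.1202
housing/ [329.  34.] 1449 xy 580.7 253.1 size 34.6 36.4 ang 5.9 0.0597
housing/ [332. 115.] 1183 xy 589.1 177.6 size 34.3 36.0 ang 6.4 0.0599
housing/ [469. 194.] 344 xy 749.3 92.3 size 58.8 25.9 ang 67.6 0.0611
housing/ [381. 241.] 861 xy 650.7 36.0 size 47.0 32.5 ang 11.7 0.0615
housing/ [182. 298.] 337 xy 423.1 -39.1 size 37.7 22.4 ang 83.9 0.0603
housing/ [265. 295.] 350 xy 523.7 -31.3 size 26.2 23.4 ang 7.3 0.0602
wall [217.  86.] 1482 xy 475.2 203.0 size 17.3 163.6 ang 6.4 0.0501
floor [208.  79.] 1063 xy 457.7 207.8 size 7.7 176.1 ang 6.4 0.0102
floor [315.   9.] 576 xy 577.2 284.5 size 36.2 25.8 ang 4.1 0.0099
floor [318.  79.] 1469 xy 582.8 216.2 size 42.6 58.4 ang 6.4 0.01
floor [258.  74.] 938 xy 512.9 221.1 size 72.3 15.7 ang 6.2 0.0102
floor [260. 100.] 1087 xy 516.0 193.1 size 72.2 19.1 ang 6.4 0.0101
floor [322. 142.] 635 xy 590.7 147.6 size 41.6 29.9 ang 3.2 0.01
floor [265. 146.] 357 xy 521.9 140.1 size 72.2 6.8 ang 6.3 0.0102
floor [332. 230.] 368 xy 628.5 37.5 size 87.6 26.6 ang 23.7 0.0101
```

View pics/wrist2.png

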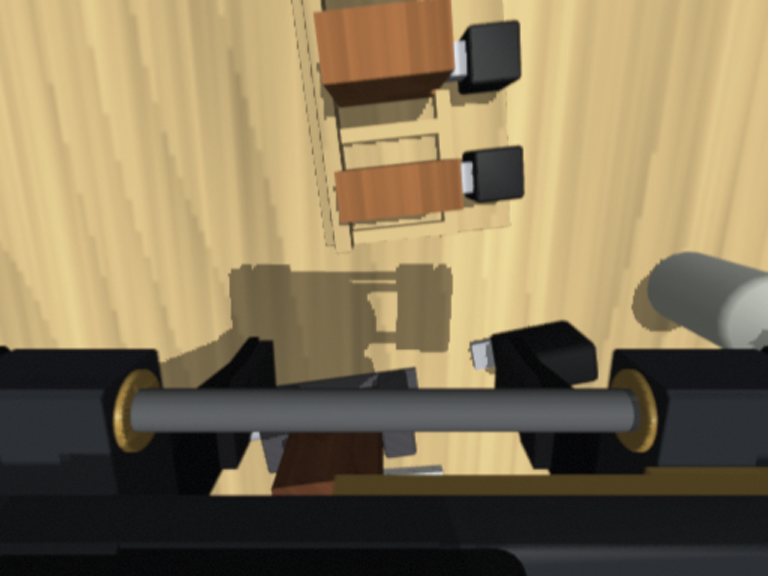

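The near-bay block at (398,190) in the enlarged picture measures 28.0 mm, and the middle one at (385,45) measures about 34. So the target is the near-bay block, centre (518.7, 169.7), yaw 6.4°. I'll turn the jaws across it.

drive_tool([
  [6.0,1.1,0,0,0,0.185,0.3],
  [0,0,0,0,0,0.185,0.3],
  [0,0,0,0,0,0.185,0.3],
  [0,0,0,0,0,0.185,0.3],
  [0,0,0,0,0,0.185,0.3],
])

```text
clock: 3.12
tcp_pos: [0.5226, 0.1592, 0.4058]
orientation: [0.001, 0.949, 0.316, 0.006]
contact_force: [0.8, -0.1, -0.0]
grip_width: 0.701
```

drive_tool([
  [0,0,0,0,0,0.185,0.3],
  [0,0,0,0,0,0.185,0.3],
  [0,0,0,0,0,0.17,0.3],
  [0,0,0,0,0,0,0.3],
])

```text
clock: 3.62
tcp_pos: [0.5253, 0.1552, 0.4056]
orientation: [0.001, 0.999, 0.045, 0.006]
contact_force: [0.2, -0.1, 0.3]
grip_width: 0.699
```

```bash
cat >> h.py <<'E'
from scipy.spatial.transform import Rotation as Rn
def pose():
    o=r.get_obs();q=o["orientation"];R=Rn.from_quat([q[1],q[2],q[3],q[0]]).as_matrix();return o,o["tcp_pos"],R
def to(target,yaw_deg):
    """target tcp pos; jaws axis along -(−sin,cos)(yaw)"""
    o,p,R=pose();a=np.deg2rad(yaw_deg)
    Rt=np.array([[np.cos(a),np.sin(a),0],[np.sin(a),-np.cos(a),0],[0,0,-1]])
    # columns: tool x=(c,s,0), y=(s,-c,0), z=down
    d=R.T@(np.array(target)-p)*100
    rv=Rn.from_matrix(R.T@Rt).as_rotvec()
    print("clock",o["clock"],"pos",p.round(4),"F",np.round(o["contact_force"],1),"w",o["grip_width"].round(3),"shift cm",d.round(2),"turn",rv.round(3))
E
python3 - <<'E'
from h import *
to([.5187,.1697,.264],6.4); print(r.get_obs()["joint_positions"].round(2))
E
```

```text
Traceback (most recent call last):
  File "h.py", line 25, in to
    print("clock",o["clock"],"pos",p.round(4),"F",np.round(o["contact_force"],1),"w",o["grip_width"].round(3),"shift cm",d.round(2),"turn",rv.round(3))
                                                                                     ^^^^^^^^^^^^^^^^^^^^^
AttributeError: 'float' object has no attribute 'round'
```

```bash
sed -i 's/o\["grip_width"\].round(3)/round(o["grip_width"],3)/' h.py
python3 - <<'E'
from h import *
to([.5187,.1697,.264],6.4); print(r.get_obs()["joint_positions"].round(2))
E
```

```text
clock 3.625 pos [0.5253 0.1552 0.4056] F [ 0.2 -0.1  0.3] w 0.699 shift cm [-0.7  -1.52 14.15] turn [ 0.002 -0.012 -0.022]
[-0.4   0.26  0.04  1.84 -0.01  1.03 -1.84]
```

drive_tool([
  [-0.7,-1.5,3.5,0,-0.012,-0.022,0.3],
  [0,0,3.5,0,0,0,0.3],
  [0,0,0,0,0,0,0.3],
])

```text
clock: 4.0
tcp_pos: [0.5189, 0.1682, 0.3349]
orientation: [0.001, 0.998, 0.059, 0.001]
contact_force: [0.1, -0.1, -0.1]
grip_width: 0.698
```

```bash
python3 - <<'E'
from h import *
to([.5187,.1697,.252],6.4)
c=r.read_camera("wrist");save(c,"wrist3.png")
c=r.read_camera("side");save(c,"side3.png",(170,90,340,250),4)
E
```

```text
clock 4.0 pos [0.5189 0.1682 0.3349] F [ 0.1 -0.1 -0.1] w 0.698 shift cm [-0.03 -0.17  8.29] turn [ 0.002 -0.003  0.006]
```

View pics/side3.png

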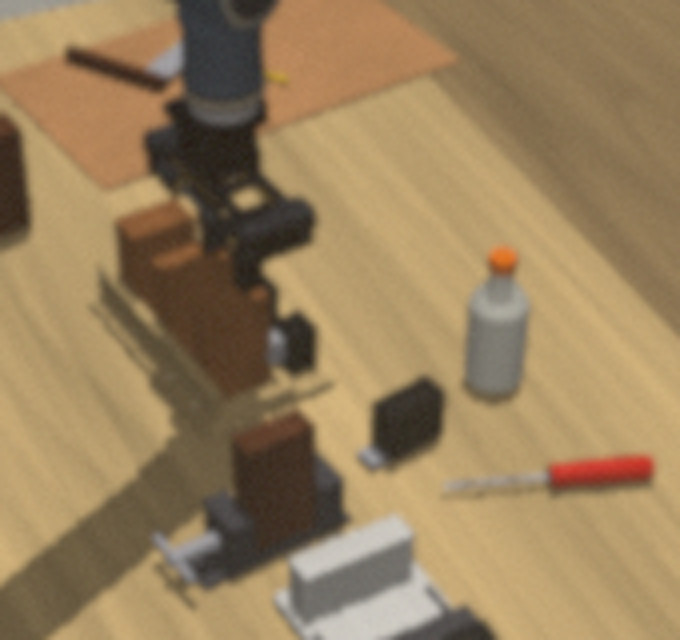

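View pics/wrist3.png

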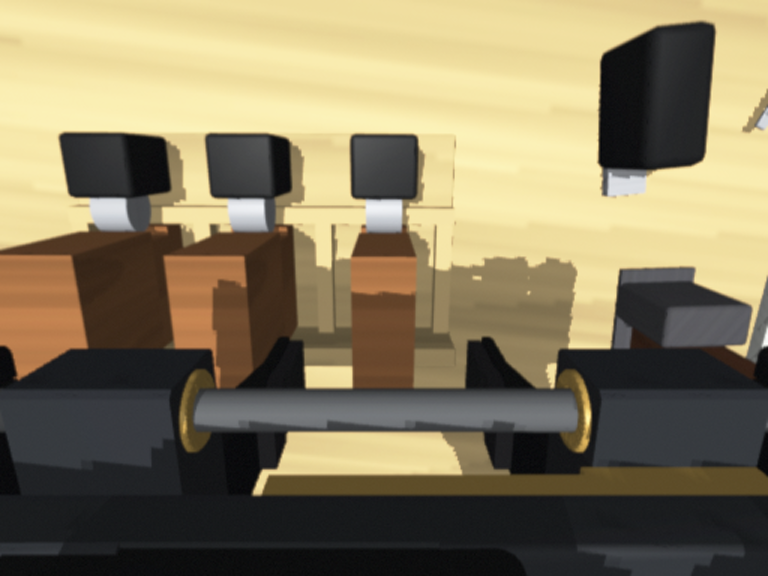

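The 28 mm block at column 383 is centred between the fingers (300 and 468), and the left finger has room beside the neighbour. I'll go down and close.

drive_tool([
  [0,-0.15,2.8,0,0,0.005,0.3],
  [0,0,2.8,0,0,0,0.3],
  [0,0,2.6,0,0,0,0.3],
  [0,0,0,0,0,0,0.3],
], grip_force=45)

```text
clock: 4.6
tcp_pos: [0.5253, 0.1709, 0.2619]
orientation: [-0.003, 0.998, 0.057, 0.012]
contact_force: [-0.0, 0.3, 0.4]
grip_width: 0.702
```

```bash
python3 - <<'E'
from h import *
to([.5187,.1697,.252],6.4)
E
```

```text
clock 4.6 pos [0.5253 0.1709 0.2619] F [-0.   0.3  0.4] w 0.702 shift cm [-0.69  0.04  0.98] turn [-0.004 -0.024  0.001]
```

drive_tool([
  [-0.6,0,0.9,0,-0.024,0,0.3],
  [0,0,0,0,0,0,0.3],
])

```text
clock: 4.85
tcp_pos: [0.5205, 0.1705, 0.2554]
orientation: [-0.003, 0.998, 0.057, 0.002]
contact_force: [1.5, 0.0, 0.3]
grip_width: 0.694
```

```bash
python3 - <<'E'
from h import *
to([.5187,.1697,.252],6.4)
E
```

```text
clock 4.85 pos [0.5205 0.1705 0.2554] F [1.5 0.  0.3] w 0.694 shift cm [-0.19  0.06  0.34] turn [-0.006 -0.004  0.002]
```

drive_tool([
  [-0.15,0.05,0.3,-0.005,-0.004,0,0.3],
  [0,0,0,0,0,0,1],
  [0,0,0,0,0,0,1],
  [0,0,0,0,0,0,1],
  [0,0,0,0,0,0,1],
], grip_force=50)

```text
clock: 5.48
tcp_pos: [0.5197, 0.1699, 0.2541]
orientation: [-0.001, 0.998, 0.057, 0.002]
contact_force: [0.2, 0.5, 0.5]
grip_width: 0.335
```

```bash
python3 - <<'E'
from h import *
to([.5187,.1697,.252],6.4)
E
```

```text
clock 5.475 pos [0.5197 0.1699 0.2541] F [0.2 0.5 0.5] w 0.335 shift cm [-0.1   0.01  0.21] turn [-0.001 -0.003  0.002]
```

The opening of 0.335 is about 29 mm, which fits the 28 mm block. I'll pull it straight up.

drive_tool([
  [0,0,0,0,0,0,1],
  [0,0,-0.8,0,0,0,1],
  [0,0,-0.8,0,0,0,1],
  [0,0,-0.8,0,0,0,1],
])

```text
clock: 5.98
tcp_pos: [0.5191, 0.1695, 0.2768]
orientation: [-0.0, 0.998, 0.057, 0.001]
contact_force: [2.6, 1.3, -10.1]
grip_width: 0.319
```

```bash
python3 - <<'E'
from h import *
to([.5197,.1699,.332],6.4)
E
```

```text
clock 5.975 pos [0.5191 0.1695 0.2768] F [  2.6   1.3 -10.1] w 0.319 shift cm [ 0.07 -0.04 -5.52] turn [-0.    -0.001  0.001]
```

drive_tool([
  [0,0,-1.5,0,0,0,1],
  [0,0,-2,0,0,0,1],
  [0,0,-2.5,0,0,0,1],
  [0,0,-3.5,0,0,0,1],
  [0,0,-4,0,0,0,1],
])

```text
clock: 6.6
tcp_pos: [0.5173, 0.1691, 0.421]
orientation: [0.0, 0.998, 0.057, -0.002]
contact_force: [0.7, 0.1, -2.0]
grip_width: 0.321
```

```bash
python3 - <<'E'
from h import *
to([.507,-.1546,.416],4.5)
c=r.read_camera("side");save(c,"side4.png",(170,60,340,220),4)
E
```

```text
clock 6.6 pos [0.5173 0.1691 0.421 ] F [ 0.7  0.1 -2. ] w 0.321 shift cm [-4.7  32.05  0.52] turn [0.    0.004 0.035]
```

View pics/side4.png

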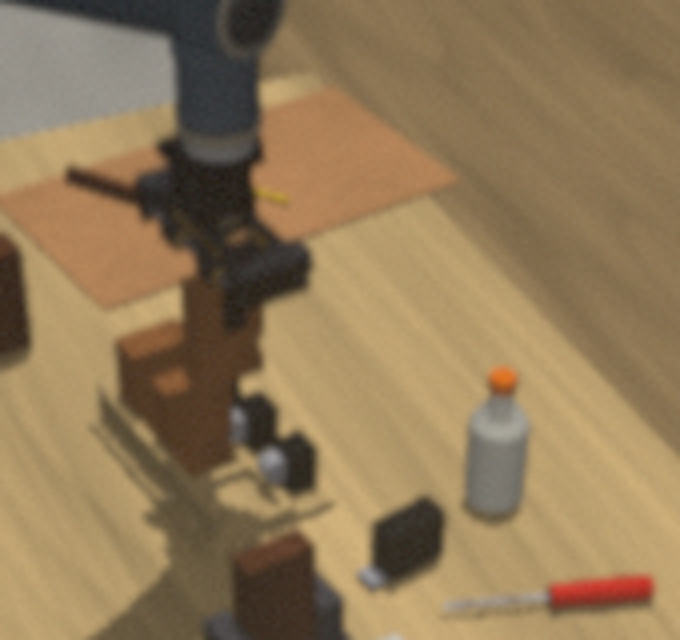

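The block hangs upright in the gripper at (215,390) and the other two still stand in their bays. I'll carry it over to the jig.

drive_tool([
  [-0.8,4,0,0,0,0.01,1],
  [-0.8,5.3,0,0,0,0.01,1],
  [-0.8,5.3,0,0,0,0.01,1],
  [-0.8,5.3,0,0,0,0,1],
  [-0.8,5.3,0,0,0,0,1],
])

```text
clock: 7.28
tcp_pos: [0.5012, -0.0865, 0.4367]
orientation: [-0.005, 0.999, 0.048, 0.008]
contact_force: [0.8, -0.2, -1.8]
grip_width: 0.319
```

```bash
python3 - <<'E'
from h import *
to([.507,-.1555,.416],4.5)
E
```

```text
clock 7.275 pos [ 0.5012 -0.0865  0.4367] F [ 0.8 -0.2 -1.8] w 0.319 shift cm [-0.12  6.95  2.01] turn [-0.01  -0.017  0.018]
```

drive_tool([
  [0,3.5,0,-0.01,-0.017,0.01,1],
  [0,3,2,0,0,0,1],
  [0,0,2,0,0,0,1],
  [0,0,0,0,0,0,1],
])

```text
clock: 7.78
tcp_pos: [0.5039, -0.1586, 0.403]
orientation: [0.0, 0.999, 0.038, 0.002]
contact_force: [-0.0, 0.0, -1.3]
grip_width: 0.319
```

```bash
python3 - <<'E'
from h import *
to([.507,-.1555,.33],4.5)
import pickle
c=r.read_camera("scene");save(c,"scene5.png",(140,120,320,280),4)
c=r.read_camera("side");save(c,"side5.png",(190,130,350,290),4);pickle.dump(dict(c),open("side5.pkl","wb"))
c=r.read_camera("wrist");save(c,"wrist5.png");pickle.dump(dict(c),open("wrist5.pkl","wb"))
E
```

```text
clock 7.775 pos [ 0.5039 -0.1586  0.403 ] F [-0.   0.  -1.3] w 0.319 shift cm [ 0.31 -0.29  7.3 ] turn [ 0.    -0.004 -0.002]
```

View pics/side5.png

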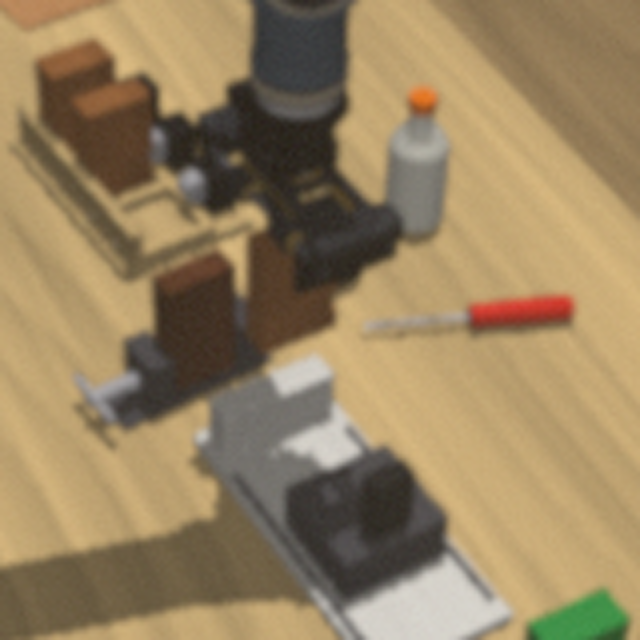

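View pics/wrist5.png

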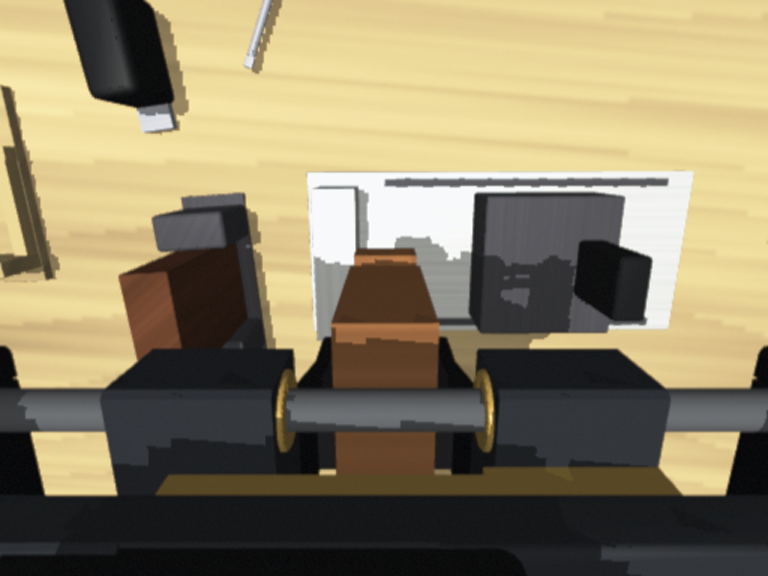

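```bash
python3 - <<'E'
from h import *
import pickle
c=pickle.load(open("wrist5.pkl","rb"));X=cloud(c);ok=c["z_map"]>0
for nm,lo,hi in [("62",.058,.066),("plate",.008,.016),("grip",.118,.128)]:
    m=(ok&(X[...,2]>lo)&(X[...,2]<hi)).astype(np.uint8)
    k,lab,st,ce=cv2.connectedComponentsWithStats(m)
    for i in range(1,k):
        if st[i,4]<150: continue
        p=X[lab==i]; (cx,cy),(w,h),a=cv2.minAreaRect((p[:,:2]*1000).astype(np.float32))
        a2=np.deg2rad(4.5);o=np.array([.506,-.1376]);q=p[:,:2]-o
        jx=q@[np.cos(a2),np.sin(a2)];jy=q@[-np.sin(a2),np.cos(a2)]
        print(nm,np.round(ce[i]),st[i,4],"xy",round(cx,1),round(cy,1),"size",round(w,1),round(h,1),"ang",round(a,1),"jig x",np.percentile(jx,[.5,99.5]).round(4),"y",np.percentile(jy,[.5,99.5]).round(4))
# held block +x face
rg=(slice(215,315//1),)
m=ok&(X[...,2]>.14)&(X[...,2]<.25)
v,u=np.where(m); s=(u>215)&(u<300)&(v>165)&(v<215)
p=X[v[s],u[s]];print(len(p)); 
q=p[:,:2]-[.506,-.1376];a2=np.deg2rad(4.5)
jy=q@[-np.sin(a2),np.cos(a2)];jx=q@[np.cos(a2),np.sin(a2)]
print("block jy",np.percentile(jy,[1,99]),"jx",np.percentile(jx,[1,50,99]),"z",np.percentile(p[:,2],[1,99]))
E
```

```text
62 [68. 31.] 2194 xy 634.7 30.1 size 57.1 33.2 ang 11.8 jig x [0.1134 0.1677] y [0.1392 0.1751]
62 [221. 166.] 2232 xy 505.5 -122.8 size 109.1 30.2 ang 4.7 jig x [-0.0514  0.0551] y [0.     0.0296]
62 [361. 174.] 7108 xy 517.2 -274.0 size 99.1 95.1 ang 4.3 jig x [-0.0485  0.0499] y [-0.1831 -0.0898]
62 [129. 162.] 1367 xy 485.1 -25.7 size 101.0 49.8 ang 8.3 jig x [-0.0605  0.039 ] y [0.0872 0.1399]
plate [104.  63.] 573 xy 632.1 22.1 size 27.1 88.6 ang 88.6 jig x [0.0952 0.1813] y [0.1377 0.1649]
plate [171.  23.] 224 xy 660.8 -55.2 size 6.4 47.4 ang 72.8 jig x [0.1386 0.1811] y [0.0587 0.0807]
plate [ 13. 131.] 905 xy 534.7 128.4 size 36.3 153.3 ang 82.8 jig x [-0.0221  0.1254] y [0.2585 0.2945]
plate [339. 149.] 10711 xy 514.7 -247.8 size 129.8 300.6 ang 4.4 jig x [-0.0632  0.065 ] y [-0.2594  0.0389]
plate [  3. 156.] 186 xy 505.7 149.9 size 42.3 13.0 ang 9.0 jig x [0.0015 0.0426] y [0.2796 0.2913]
plate [163. 197.] 166 xy 462.8 -44.8 size 91.4 10.9 ang 17.7 jig x [-0.0788  0.0094] y [0.0839 0.1012]
grip [420. 191.] 1066 xy 519.7 -301.2 size 39.4 20.5 ang 5.0 jig x [-0.0187  0.0202] y [-0.1738 -0.1542]
grip [116. 200.] 364 xy 492.1 -35.0 size 56.4 24.1 ang 36.9 jig x [-0.0355  0.0135] y [0.0978 0.1277]
1704
block jy [-0.03409298 -0.00659259] jx [0.02787869 0.03197473 0.03236877] z [0.16671776 0.24936488]
```

The block hangs at (385,330) in the enlarged picture. Its bottom is over the plate just in front of the fence, and the stop's opening is about 90 mm. My jig frame fits: fence face at y=0, plate edges at +39 and -259 mm. I'll lower it.

drive_tool([
  [0.3,-0.3,3.5,0,-0.004,0,1],
  [0,0,4,0,0,0,1],
  [0,0,3,0,0,0,1],
  [0,0,0,0,0,0,1],
])

```text
clock: 8.43
tcp_pos: [0.5111, -0.1529, 0.3029]
orientation: [0.001, 0.999, 0.042, 0.007]
contact_force: [-0.2, 0.1, -0.2]
grip_width: 0.316
```

```bash
python3 - <<'E'
from h import *
to([.5074,-.1555,.256],4.5)
E
```

```text
clock 8.425 pos [ 0.5111 -0.1529  0.3029] F [-0.2  0.1 -0.2] w 0.316 shift cm [-0.46  0.22  4.69] turn [ 0.002 -0.014  0.005]
```

drive_tool([
  [-0.45,0.25,0,0,-0.014,0.004,1],
  [-0.1,0.05,1.2,0,0,0,1],
  [-0.1,0,1.2,0,0,0,1],
  [0,0,0,0,0,0,1],
])

```text
clock: 8.93
tcp_pos: [0.5062, -0.1568, 0.2818]
orientation: [0.002, 0.999, 0.04, 0.003]
contact_force: [-0.1, -0.6, -1.7]
grip_width: 0.319
```

```bash
python3 - <<'E'
from h import *
to([.5074,-.1555,.256],4.5)
E
```

```text
clock 8.925 pos [ 0.5062 -0.1568  0.2818] F [-0.1 -0.6 -1.7] w 0.319 shift cm [ 0.12 -0.13  2.58] turn [ 0.004 -0.007  0.001]
```

drive_tool([
  [0,-0.1,1.0,0.004,-0.007,0,1],
  [0,0,0.7,0,0,0,1],
  [0,0,0.3,0,0,0,1],
  [0,0,0,0,0,0,1],
])

```text
clock: 9.43
tcp_pos: [0.5064, -0.1558, 0.2604]
orientation: [-0.0, 0.999, 0.04, -0.0]
contact_force: [-0.2, -0.2, -1.4]
grip_width: 0.322
```

```bash
python3 - <<'E'
from h import *
to([.5074,-.1555,.256],4.5)
c=r.read_camera("side");save(c,"side6.png",(220,160,320,260),6)
E
```

```text
clock 9.425 pos [ 0.5064 -0.1558  0.2604] F [-0.2 -0.2 -1.4] w 0.322 shift cm [ 0.1  -0.02  0.44] turn [-0.     0.001  0.001]
```

View pics/side6.png

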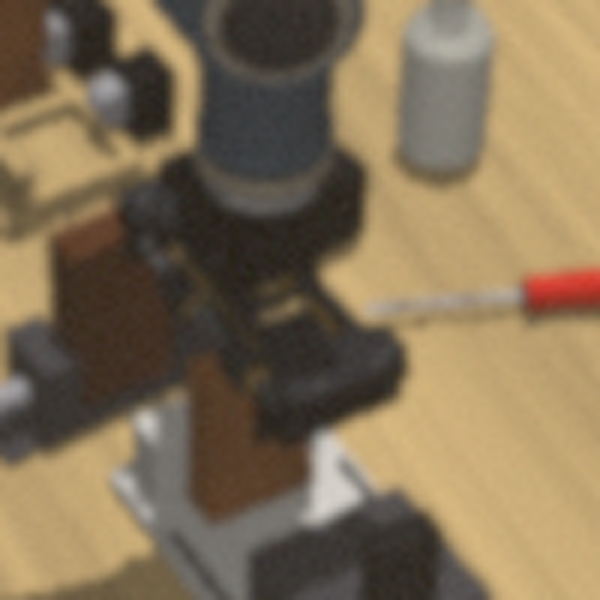

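Just above the plate and upright, at (245,500). I'll lower it in small steps until it touches.

drive_tool([
  [0,0,0.3,0,0,0,1],
  [0,0,0.2,0,0,0,1],
  [0,0,0.2,0,0,0,1],
  [0,0,0,0,0,0,1],
])

```text
clock: 9.98
tcp_pos: [0.5069, -0.1563, 0.2567]
orientation: [-0.0, 0.999, 0.04, 0.001]
contact_force: [-0.2, -0.1, -1.3]
grip_width: 0.318
```

drive_tool([
  [0,0,0.25,0,0,0,1],
  [0,0,0.2,0,0,0,1],
  [0,0,0,0,0,0,1],
])

```text
clock: 10.35
tcp_pos: [0.5073, -0.1568, 0.2564]
orientation: [-0.001, 0.999, 0.04, 0.001]
contact_force: [0.0, -0.9, -1.5]
grip_width: 0.321
```

drive_tool([
  [0,0,0.4,0,0,0,1],
  [0,0,0.4,0,0,0,1],
  [0,0,0,0,0,0,1],
])

```text
clock: 10.72
tcp_pos: [0.508, -0.1577, 0.2569]
orientation: [-0.002, 0.999, 0.039, 0.002]
contact_force: [0.6, -0.5, -1.9]
grip_width: 0.318
```

```bash
python3 - <<'E'
from h import *
to([.5074,-.1565,.256],4.5)
o=r.get_obs();print(o["joint_positions"].round(3),o["tau"].round(2),o["qvel"].round(3),o["ft_torque"].round(2))
c=r.read_camera("side");save(c,"side7.png",(220,160,320,260),6)
c=r.read_camera("wrist");save(c,"wrist7.png")
X=cloud(c);ok=c["z_map"]>0
v,u=np.where(ok&(X[...,2]>.005)&(X[...,2]<.10)); s=(u>215)&(u<300)&(v>140)&(v<245)
p=X[v[s],u[s]];q=p[:,:2]-[.506,-.1376];a2=np.deg2rad(4.45)
jy=q@[-np.sin(a2),np.cos(a2)];jx=q@[np.cos(a2),np.sin(a2)]
f=(jx<.045)&(jx>.02)&(jy<-.002)&(p[:,2]>.0135)
print(f.sum(),"block jy",np.percentile(jy[f],[1,99]),"jx",np.percentile(jx[f],[1,50,99]),"z",np.percentile(p[f,2],[1,99]))
E
```

```text
clock 10.725 pos [ 0.508  -0.1577  0.2569] F [ 0.6 -0.5 -1.9] w 0.318 shift cm [-0.05 -0.13  0.09] turn [-0.004 -0.004 -0.   ]
[ 0.06   0.424  0.206  2.022 -0.139  0.706 -1.139] [ 9.000e-02 -4.239e+01  2.590e+00 -1.752e+01 -4.000e-02  5.000e-02
  0.000e+00] [ 0.002 -0.023  0.001 -0.014  0.002  0.057  0.001] [0.03 0.14 0.01]
1698 block jy [-0.03542943 -0.00471557] jx [0.03064504 0.03493773 0.03838186] z [0.01362942 0.09949666]
```

View pics/side7.png

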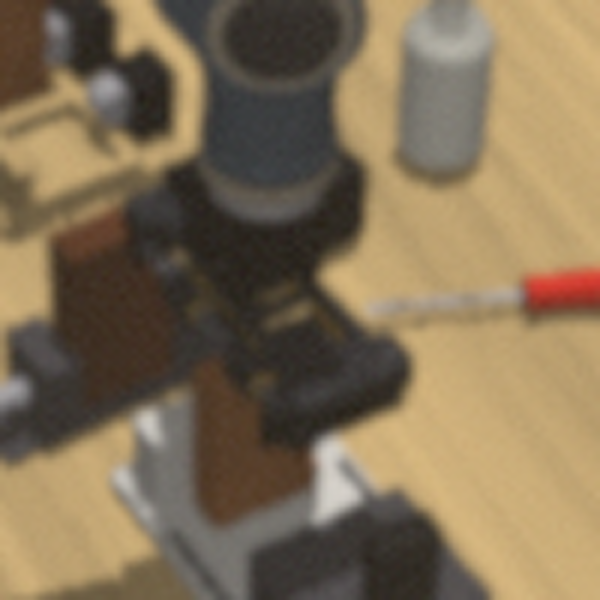

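View pics/wrist7.png

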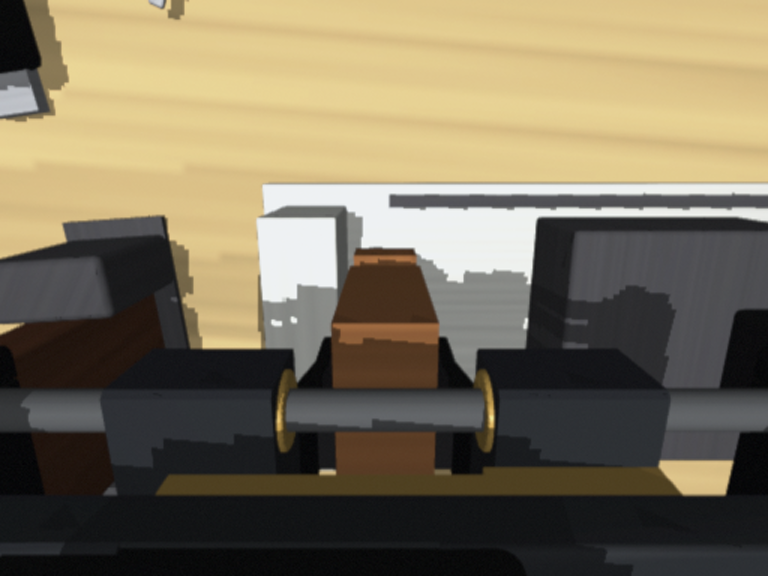

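The height stalls at 0.2565, about where contact with the plate is expected. The idle row may be relaxing the force, so I'll read it straight after a downward row.

drive_tool([
  [0,-0.1,0.5,-0.004,-0.004,0,1],
])

```text
clock: 10.95
tcp_pos: [0.5089, -0.1571, 0.2558]
orientation: [-0.001, 0.999, 0.039, 0.0]
contact_force: [-20.9, 6.2, 73.8]
grip_width: 0.32
```

drive_tool([
  [0,0,0,0,0,0,1],
  [0,0,0,0,0,0,1],
])

```text
clock: 11.2
tcp_pos: [0.5093, -0.157, 0.2563]
orientation: [-0.001, 0.999, 0.039, 0.001]
contact_force: [0.4, -0.2, -1.3]
grip_width: 0.319
```

```bash
python3 - <<'E'
from h import *
to([.5074,-.1565,.256],4.45)
E
```

```text
clock 11.2 pos [ 0.5093 -0.157   0.2563] F [ 0.4 -0.2 -1.3] w 0.319 shift cm [-0.18 -0.07  0.03] turn [-0.002 -0.002  0.001]
```

drive_tool([
  [0,0,0,0,0,0,0.4],
  [0,0,0,0,0,0,0.4],
  [0,0,0,0,0,0,0.4],
], grip_force=20)

```text
clock: 11.58
tcp_pos: [0.509, -0.1568, 0.2542]
orientation: [-0.001, 0.999, 0.039, -0.001]
contact_force: [1.0, -0.3, 0.3]
grip_width: 0.555
```

drive_tool([
  [0,0,-3,0,0,0,0.4],
  [0,0,-5,0,0,0,0.4],
  [0,0,-4,0,0,0,0.4],
  [0,0,0,0,0,0,0.4],
])

```text
clock: 12.08
tcp_pos: [0.5093, -0.157, 0.3762]
orientation: [-0.001, 0.999, 0.039, -0.002]
contact_force: [0.1, 0.3, -0.1]
grip_width: 0.602
```

```bash
cat >> h.py <<'E'
O=np.array([.506,-.1376]);A=np.deg2rad(4.45);EX=np.array([np.cos(A),np.sin(A)]);EY=np.array([-np.sin(A),np.cos(A)])
def J(x,y,z): return list(O+x*EX+y*EY)+[z]
def check(c,bands=(("62",.058,.066),("blk",.112,.128))):
    X=cloud(c);ok=c["z_map"]>0
    for nm,lo,hi in bands:
        m=(ok&(X[...,2]>lo)&(X[...,2]<hi)).astype(np.uint8)
        k,lab,st,ce=cv2.connectedComponentsWithStats(m)
        for i in range(1,k):
            if st[i,4]<150: continue
            p=X[lab==i]; (cx,cy),(w,h),a=cv2.minAreaRect((p[:,:2]*1000).astype(np.float32))
            q=p[:,:2]-O;jx=q@EX;jy=q@EY
            if abs(np.median(jx))>.1 or np.median(jy)>.06: continue
            print(nm,np.round(ce[i]),st[i,4],"size",round(w,1),round(h,1),"ang",round(a,1),"jx",np.percentile(jx,[.5,99.5]).round(4),"jy",np.percentile(jy,[.5,99.5]).round(4),"z",np.median(p[:,2]).round(4))
E
python3 - <<'E'
from h import *
to(J(0,-.164,.40),4.45)
c=r.read_camera("wrist");save(c,"wrist8.png");check(c)
E
```

```text
clock 12.075 pos [ 0.5093 -0.157   0.3762] F [ 0.1  0.3 -0.1] w 0.602 shift cm [-0.2  14.43 -2.42] turn [-0.003  0.005  0.001]
62 [223. 182.] 3397 size 109.8 30.3 ang 4.5 jx [-0.0543  0.0549] jy [-0.0002  0.0295] z 0.0622
62 [373. 180.] 8402 size 99.7 95.2 ang 4.5 jx [-0.0478  0.0503] jy [-0.1829 -0.0897] z 0.0623
blk [257. 201.] 3070 size 69.9 28.0 ang 4.5 jx [-0.0337  0.0355] jy [-0.0322 -0.0045] z 0.1223
blk [439. 202.] 1553 size 40.2 21.2 ang 4.2 jx [-0.0187  0.0206] jy [-0.1739 -0.154 ] z 0.1228
```

View pics/wrist8.png

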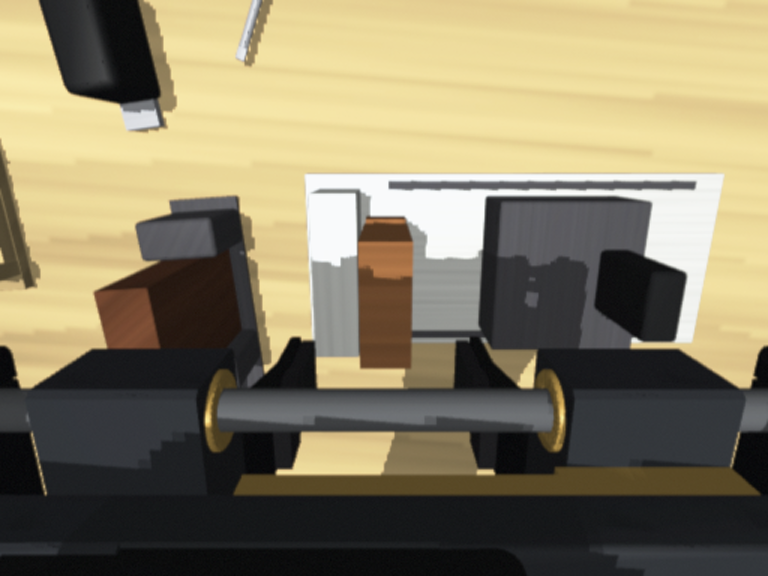

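The block stands square at (385,300), 28.0 mm thick, about 4.5 mm off the fence, and the stop's opening is about 89.7 mm. Next I'll take the stop's grip, which is at jig y -164 mm.

drive_tool([
  [0,3.6,0,0,0,0,0.4],
  [-0.1,3.6,0,0,0,0,0.4],
  [-0.1,3.6,0,0,0,0,0.4],
  [0,3.6,0,0,0,0,0.4],
  [0,0,0,0,0,0,0.4],
])

```text
clock: 12.75
tcp_pos: [0.5169, -0.3023, 0.3647]
orientation: [-0.005, 0.999, 0.041, -0.011]
contact_force: [-0.6, 0.4, -0.7]
grip_width: 0.601
```

```bash
python3 - <<'E'
from h import *
to(J(0.001,-.164,.33),4.45)
E
```

```text
clock 12.75 pos [ 0.5169 -0.3023  0.3647] F [-0.6  0.4 -0.7] w 0.601 shift cm [ 0.37 -0.07  3.46] turn [-0.01   0.022  0.004]
```

drive_tool([
  [0.35,0,1,-0.01,0.022,0,0.4],
  [0,0,2.5,0,0,0,0.4],
  [0,0,0,0,0,0,0.4],
])

```text
clock: 13.12
tcp_pos: [0.5196, -0.299, 0.3243]
orientation: [-0.003, 0.999, 0.042, -0.003]
contact_force: [-0.1, 0.8, -0.3]
grip_width: 0.596
```

```bash
python3 - <<'E'
from h import *
to(J(0.001,-.164,.268),4.45)
c=r.read_camera("wrist");save(c,"wrist9.png")
E
```

```text
clock 13.125 pos [ 0.5196 -0.299   0.3243] F [-0.1  0.8 -0.3] w 0.596 shift cm [0.03 0.23 5.63] turn [-0.006  0.006  0.006]
```

View pics/wrist9.png

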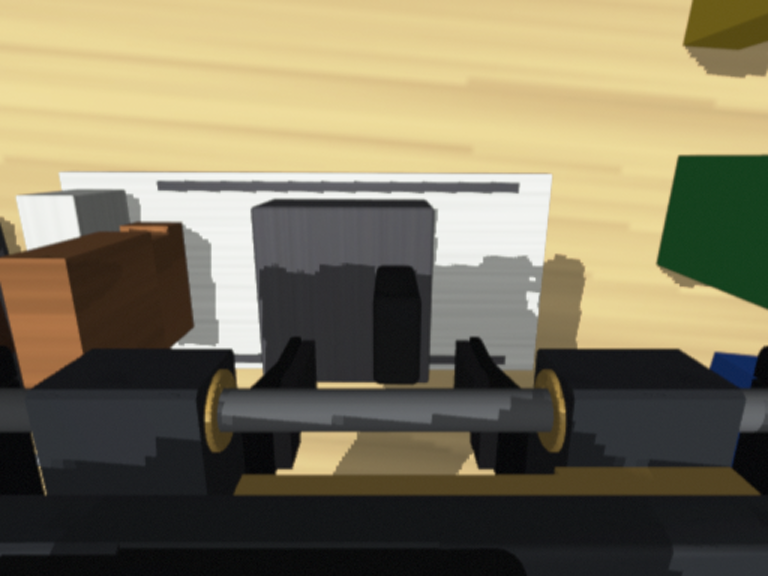

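The black grip at (397,320) is just right of the jaw centre at column 386. I'll correct by 2 mm and go down.

drive_tool([
  [0,0.2,1,-0.006,0.006,0.005,0.4],
  [0,0,2,0,0,0,0.4],
  [0,0,2,0,0,0,0.4],
  [0,0,0,0,0,0,0.4],
])

```text
clock: 13.68
tcp_pos: [0.5215, -0.301, 0.2759]
orientation: [0.002, 0.999, 0.04, 0.004]
contact_force: [1.0, 0.3, 1.1]
grip_width: 0.599
```

```bash
python3 - <<'E'
from h import *
to(J(0.001,-.164,.268),4.45)
E
```

```text
clock 13.675 pos [ 0.5215 -0.301   0.2759] F [1.  0.3 1.1] w 0.599 shift cm [-0.18 -0.01  0.79] turn [ 0.004 -0.007  0.002]
```

drive_tool([
  [-0.15,0,0.5,0.004,-0.007,0,0.4],
  [0,0,0,0,0,0,1],
  [0,0,0,0,0,0,1],
  [0,0,0,0,0,0,1],
  [0,0,0,0,0,0,1],
], grip_force=25)

```text
clock: 14.3
tcp_pos: [0.5208, -0.3018, 0.2735]
orientation: [0.001, 0.999, 0.04, 0.002]
contact_force: [0.4, -3.4, -2.7]
grip_width: 0.232
```

```bash
python3 - <<'E'
from h import *
to(J(0.001,-.164+.055,.271),4.45)
E
```

```text
clock 14.3 pos [ 0.5208 -0.3018  0.2735] F [ 0.4 -3.4 -2.7] w 0.232 shift cm [-0.09 -5.58  0.23] turn [ 0.003 -0.005  0.002]
```

drive_tool([
  [0,-1.2,0,0,0,0,1],
  [0,-1.2,0,0,0,0,1],
  [0,-1.2,0,0,0,0,1],
  [0,-1.2,0,0,0,0,1],
  [0,0,0,0,0,0,1],
])

```text
clock: 14.92
tcp_pos: [0.5166, -0.2545, 0.2734]
orientation: [0.004, 0.999, 0.038, 0.003]
contact_force: [0.0, 1.0, 0.3]
grip_width: 0.225
```

```bash
python3 - <<'E'
from h import *
to(J(0.001,-.103,.272),4.45)
c=r.read_camera("wrist");save(c,"wrist10.png");check(c)
E
```

```text
clock 14.925 pos [ 0.5166 -0.2545  0.2734] F [0.  1.  0.3] w 0.225 shift cm [-0.06 -1.44  0.13] turn [ 0.009 -0.007 -0.001]
62 [ 54. 170.] 2613 size 79.8 40.3 ang 70.6 jx [-0.0004  0.0553] jy [-0.0328  0.0295] z 0.0621
62 [208. 188.] 10796 size 65.8 95.4 ang 4.6 jx [-0.0078  0.0504] jy [-0.1373 -0.0439] z 0.0622
blk [ 43. 228.] 4394 size 31.1 29.9 ang 4.0 jx [0.008  0.0358] jy [-0.033  -0.0047] z 0.1219
blk [256. 244.] 1938 size 14.6 42.2 ang 3.5 jx [0.009  0.0209] jy [-0.1378 -0.0977] z 0.1223
blk [ 57. 308.] 2665 size 25.3 28.6 ang 3.6 jx [-0.0298 -0.0059] jy [-0.0329 -0.0056] z 0.1222
blk [257. 298.] 881 size 14.3 19.7 ang 5.7 jx [-0.0186 -0.0056] jy [-0.1278 -0.1082] z 0.1231
```

View pics/wrist10.png

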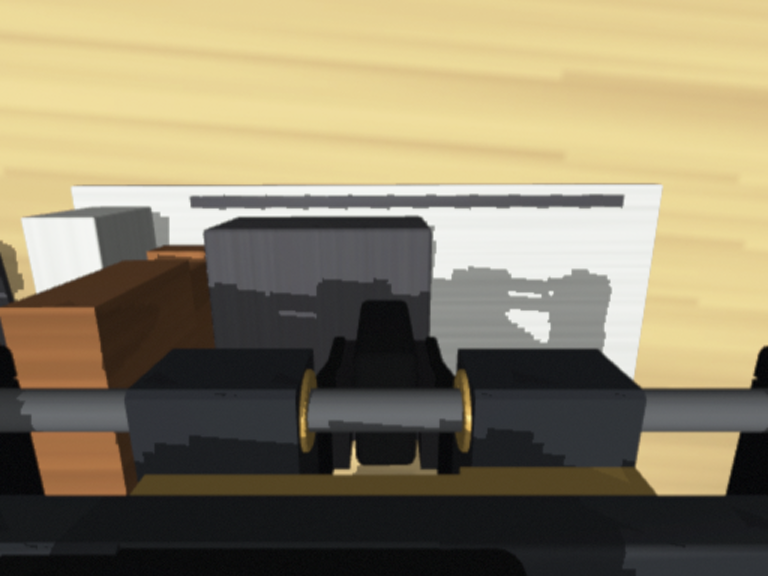

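The stop's face is now about 44 mm from the fence, and the block has not moved. I'll close the rest gently.

drive_tool([
  [0,-0.6,0,0.009,-0.007,0,1],
  [0,-0.4,0,0,0,0,1],
  [0,-0.3,0,0,0,0,1],
])

```text
clock: 15.35
tcp_pos: [0.5163, -0.2435, 0.2735]
orientation: [0.003, 0.999, 0.038, 0.002]
contact_force: [1.5, -5.9, -2.7]
grip_width: 0.232
```

```bash
python3 - <<'E'
from h import *
to(J(0.001,-.103,.272),4.45)
E
```

```text
clock 15.35 pos [ 0.5163 -0.2435  0.2735] F [ 1.5 -5.9 -2.7] w 0.232 shift cm [-0.11 -0.34  0.14] turn [ 0.005 -0.004 -0.002]
```

drive_tool([
  [0,-0.25,0,0.003,-0.003,0,1],
  [0,-0.25,0,0,0,0,1],
])

```text
clock: 15.6
tcp_pos: [0.5162, -0.24, 0.2735]
orientation: [0.003, 0.999, 0.037, 0.002]
contact_force: [1.7, -6.7, -5.1]
grip_width: 0.229
```

drive_tool([
  [0,-0.2,0,0,0,0,1],
])

```text
clock: 15.72
tcp_pos: [0.5159, -0.2395, 0.2735]
orientation: [0.005, 0.999, 0.037, 0.002]
contact_force: [2.5, -7.9, -4.6]
grip_width: 0.229
```

drive_tool([
  [0,-0.2,0,0,0,0,1],
])

```text
clock: 15.85
tcp_pos: [0.5157, -0.239, 0.2735]
orientation: [0.006, 0.999, 0.036, 0.003]
contact_force: [3.1, -7.0, -4.4]
grip_width: 0.228
```

drive_tool([
  [0,-0.3,0,0.01,-0.004,0,1],
])

```text
clock: 15.98
tcp_pos: [0.5158, -0.2394, 0.2735]
orientation: [0.005, 0.999, 0.035, 0.003]
contact_force: [5.6, -14.9, -12.6]
grip_width: 0.229
```

```bash
python3 - <<'E'
from h import *
to(J(0.001,-.103,.272),4.45)
c=r.read_camera("wrist");save(c,"wrist11.png");check(c)
E
```

```text
clock 15.975 pos [ 0.5158 -0.2394  0.2735] F [  5.6 -14.9 -12.6] w 0.229 shift cm [-0.08  0.08  0.15] turn [ 0.01  -0.005 -0.007]
62 [183. 185.] 13161 size 67.2 155.1 ang 2.0 jx [-0.0071  0.0547] jy [-0.1224  0.0285] z 0.0622
blk [ 64. 227.] 4121 size 26.0 29.7 ang 4.6 jx [0.0106 0.0358] jy [-0.0286  0.0001] z 0.122
blk [256. 244.] 1931 size 13.6 42.3 ang 9.0 jx [0.0091 0.0209] jy [-0.1231 -0.0828] z 0.1223
blk [ 67. 308.] 1837 size 25.0 23.0 ang 3.6 jx [-0.0289 -0.0051] jy [-0.0214 -0.    ] z 0.1223
blk [257. 298.] 874 size 13.1 19.7 ang 3.2 jx [-0.0183 -0.0057] jy [-0.1127 -0.0932] z 0.1231
```

View pics/wrist11.png

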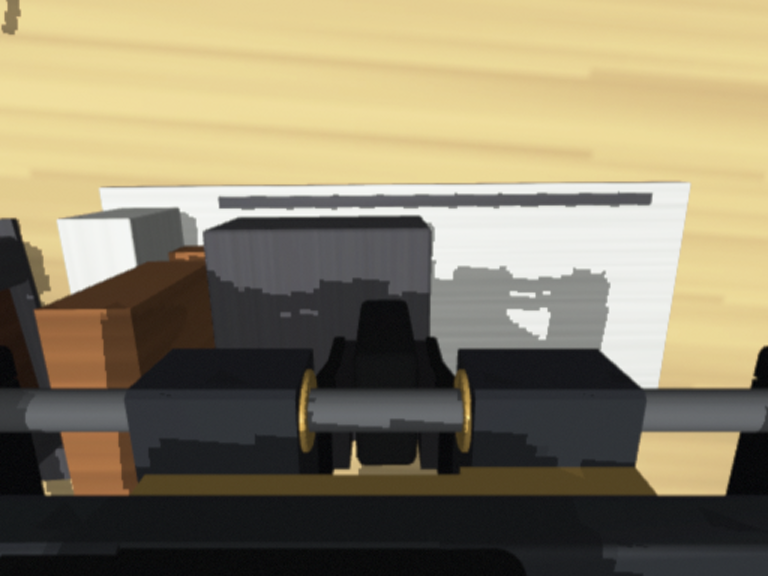

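The block now spans jig y 0 to -28.6 mm, so it is against the fence with the stop on it, and the force rose with no more travel. I'll relax and let go.

drive_tool([
  [0,0,0,0,0,0,1],
  [0,0,0,0,0,0,0.5],
  [0,0,0,0,0,0,0.5],
  [0,0,0,0,0,0,0.5],
])

```text
clock: 16.52
tcp_pos: [0.5155, -0.2379, 0.2733]
orientation: [0.003, 0.999, 0.035, 0.001]
contact_force: [0.4, 0.2, -0.3]
grip_width: 0.46
```

drive_tool([
  [0,0,-3,0,0,0,0.5],
  [0,0,-4,0,0,0,0.5],
  [0,0,-5,0,0,0,0.5],
  [0,0,0,0,0,0,0.5],
])

```text
clock: 17.02
tcp_pos: [0.5149, -0.236, 0.3962]
orientation: [0.002, 0.999, 0.035, 0.0]
contact_force: [0.4, -0.5, -0.8]
grip_width: 0.502
```

```bash
python3 - <<'E'
from h import *
to(J(0.0,-.07,.42),4.45)
c=r.read_camera("wrist");save(c,"wrist12.png");check(c)
c=r.read_camera("side");save(c,"side12.png")
E
```

```text
clock 17.025 pos [ 0.5149 -0.236   0.3962] F [ 0.4 -0.5 -0.8] w 0.502 shift cm [-0.14 -2.87 -2.39] turn [ 0.003 -0.    -0.007]
62 [496. 137.] 428 size 69.0 3.4 ang 2.6 jx [0.0078 0.0766] jy [-0.3409 -0.337 ] z 0.0621
62 [216. 174.] 8574 size 109.3 153.1 ang 4.6 jx [-0.0489  0.0543] jy [-0.1228  0.0289] z 0.0622
blk [158. 194.] 2794 size 70.2 29.1 ang 4.5 jx [-0.0332  0.0355] jy [-0.0285 -0.0003] z 0.1221
blk [262. 196.] 1085 size 39.8 19.9 ang 4.3 jx [-0.0189  0.0205] jy [-0.113  -0.0933] z 0.123
```

View pics/wrist12.png

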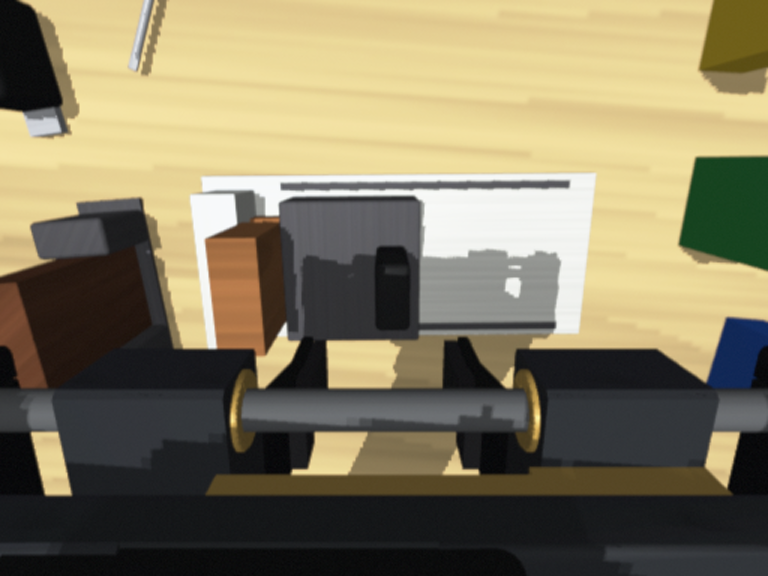

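View pics/side12.png

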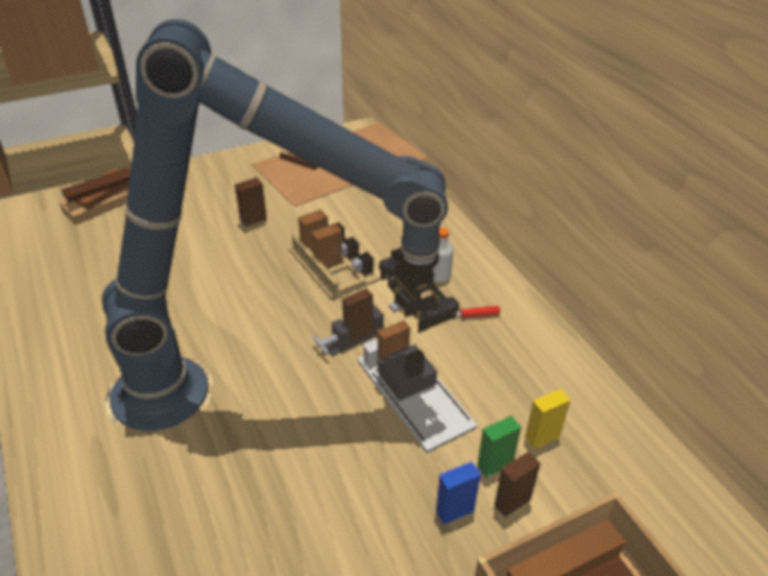

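drive_tool([
  [0,-3.5,0,0,0,0,0.5],
  [0,-3.5,0,0,0,0,0.5],
  [-1,0,0,0,0,0,0.5],
  [0,0,0,0,0,0,0.5],
])

```text
clock: 17.62
tcp_pos: [0.4965, -0.164, 0.3863]
orientation: [-0.001, 0.999, 0.035, -0.009]
contact_force: [0.6, 0.3, -0.3]
grip_width: 0.5
```

```bash
python3 - <<'E'
from h import *
c=r.read_camera("wrist");save(c,"wrist13.png",(190,110,330,240),5);check(c)
X=cloud(c);q=X[...,:2]-O;jx=q@EX;jy=q@EY;z=X[...,2]
s=(abs(z-.0622)<.003)&(jx>.037)&(jx<.048)   # beside the block: fence & stop tops
y=jy[s];print("fence edge",np.percentile(y[y>-.01],[.5,2]),"stop edge",np.percentile(y[y<-.015],[98,99.5]))
for l,h in((-.03,-.01),(0.,.02)):
  s=(abs(z-.0622)<.003)&(jx>l)&(jx<h);y=jy[s];print("fence",y[y>-.01].min() if (y>-.01).any() else None,"stop",y[y<-.015].max() if (y<-.015).any() else None)
E
```

```text
62 [215. 159.] 2803 size 110.0 30.6 ang 4.6 jx [-0.0541  0.055 ] jy [-0.0001  0.0296] z 0.0622
62 [303. 159.] 8009 size 100.3 120.8 ang 4.6 jx [-0.0484  0.0499] jy [-0.1217 -0.0286] z 0.0622
blk [244. 177.] 2978 size 70.3 27.6 ang 4.2 jx [-0.034   0.0354] jy [-0.0278 -0.0004] z 0.1222
blk [353. 177.] 1342 size 39.5 20.3 ang 4.6 jx [-0.0186  0.0205] jy [-0.1123 -0.0929] z 0.1229
fence edge [-1.11705195e-04 -1.13108456e-05] stop edge [-0.03008832 -0.02859918]
fence 0.005916209433937744 stop -0.02932161052190787
fence 0.005953863554674605 stop -0.029412030424759344
```

View pics/wrist13.png

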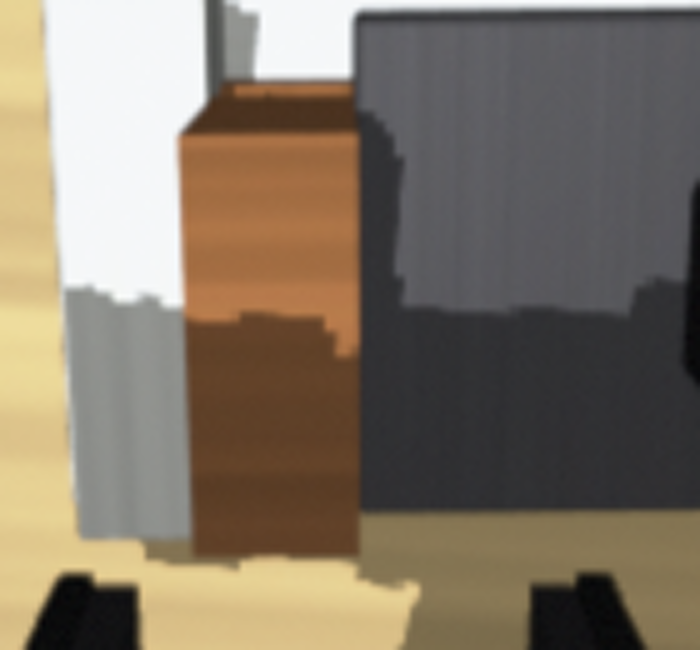

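The picture shows the block at (270,330) between fence and stop with no visible gap. It spans y -0.4 to -27.8 mm, the opening is about 28.5 mm, and it is square to within 0.3°. I'll hand it in.

```bash
python3 - <<'E'
from h import *
print(r.finish_job())
print(r.get_obs()["clock"])
E
```

```text
the job is handed in; nothing more can be done
None
the job is handed in; nothing more can be done
```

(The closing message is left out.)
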